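Snug the adjustable wrench on the exam lamp's foot nut and tighten it one flat

ROBOT

A 6-joint arm with a two-finger parallel gripper is mounted at the origin on the work surface. World frame = base frame: x ahead of the robot, y to its left, z up, the work surface at z = 0. Lengths are in m, angles in degrees, forces in N, time in s.
With the tool pointing down it reaches from about 0.35 to 0.875 m from the base axis. Payload 4.2 kg.
Tool frame: the origin (TCP) lies on the centre line of the jaws, within the pads' length; the fingertips stand 25 mm ahead of it and the grasp point (between the pads) lies 6 mm ahead of it; z points along the fingers, y is the line along which they close (so a half turn about z gives the same grasp; the last joint's range is limited). The gripper opens to 87 mm and grips with 3 to 60 N. Pads are 19 mm wide; open, the fingers measure 117 mm over their backs; the gripper's body (75 mm by 190 mm) begins 51 mm behind the grasp point.
Start: joints at [-50.214, 22.042, 0.453, 0, -68.411, -14.817], TCP at [0.264, -0.567, 0.21] pointing down, gripper open.
Joint ranges: [-179.83, 179.83], [-69.29, 118.12], [-61.27, 80.66], [-181.25, 117.63], [-171.15, -9.14], [-177.46, 177.46]. Speed limits (degrees/s): [159.86, 159.86, 180, 180, 180, 180].

INTERFACE

Orientations are given as a 3x3 rotation matrix whose columns are the frame's x, y, z axes.
In Python, from station import r gives the robot as it stands.
- The arm moves only by the tool move_arm, never from a script. Its argument "series" is a list of rows, each an object with "grip": the opening, from 0 (shut) to 1 (fully open); "xyz": the shift along the tool's x, y, z in mm, a list of three; "angular": the turn, a rotation vector about the tool's x, y, z in rad, a list of three. A call has 1 to 10 rows; each row is the pose to reach, as a shift and turn from the pose commanded when the call began, along the tool's axes at that moment; what a row does not reach only later rows make up. A row lasts 1/10 s, in which the tool goes at most 50 mm and 8.59 degrees, less where a joint would pass 70% of its speed; a pose out of reach is approached as far as the arm can. A call with a gripper value outside its range is refused whole. The fingers move at their own pace and stop on an object; the grip force is fixed at half the most. Time passes only in rows, so rows that repeat a pose let the fingers close. It gives the time, the measured TCP pose, the force, the opening and the grip force at its end, in the units of the state.
- r.sense(): the state, without advancing time (a new reading comes with each control period).
- r.capture(name): name is "side" or "top" or "wrist"; returns a dict with "img" (384x512x3 uint8, red, green, blue), "camera_matrix" (3x3 intrinsics, pixels), "rvec" (rotation vector, rad) and "tvec" (3), from world to camera coordinates, as OpenCV has them; the wrist camera has in their place "hand_eye" (4x4, takes a point from camera to tool coordinates, whose origin is the TCP and whose axes are the flange's). Camera axes: x right, y down, z forward; pixel columns grow to the right and rows downward; lengths in m; the calibration is good to about 2 mm. A picture is of the moment at which its call begins: read the wrist's pose just before it. There is no depth.
- r.finish_job(): hands the job in; it is judged then, once.
The state is a dict: "time_s": time; "joints": joint angles; "joint_velocities": joint speeds; "effort": joint torques, N m; "tcp_pos": TCP position; "ee_rot": TCP orientation; "wrist_force": force on the tool from outside, world axes, zero at the start; "moment": the same for the moment, N m; "gripper_width": opening from 0.0 (shut) to 1.0 (fully open); "gripper_force": force on a finger pad.
Only numpy, scipy, OpenCV 4.12 (cv2) and the standard library are available. Lean on these libraries where they do the work, as an engineer would, in place of code of your own. Each camera call takes 0.05 s, during which the arm holds its last target. There are 200 camera calls.

TASK

The desk lamp in the consulting room wobbles: tighten the big hex nut of its foot with the adjustable wrench. Lay the wrench flat on the foot plate with its open jaws around the nut, then roll its worm until the jaws just fit the nut, and only then swing the wrench clockwise (seen from above) to tighten the nut by one flat, a sixth of a turn. Never turn the nut with the fingers, leave the wrench lying snug on the nut, and do not disturb the other things on the desk.

Things in the scene. Friction and masses are not known exactly. Their poses are not given: they have to be found in the camera images.
- nut_top (a point): Centre of the top face of the brass hex nut: 36 mm across flats, 41.6 across corners, 20 mm tall, axis vertical, in the middle of a round white plate; its top is 32 mm above the desk. x is square to one pair of flats (there is a flat every 60 degrees from it), z up; it turns with the nut.
- foot: The lamp's white foot, fixed to the desk: round plate 190 mm across, 12 mm thick, origin on the desk under the nut's axis. A 70 mm wide tongue to its +x carries a gooseneck post 150 mm from the nut; the lamp, up to 190 mm high, leans further that way. Its +x points away from the robot within 25 degrees.
- nut (a joint): How far the nut has been turned, rad: 0 at the start, growing as it turns clockwise seen from above (tightening). It resists with about 0.3 N m throughout and stays where it is left; no stop within reach: one flat is 1.05.
- wrench_seat (a point): On the adjustable wrench (200 mm, 0.4 kg, lying flat): where a snugly held nut's axis lies, half-way up the 16 mm thick head (8 mm above the underside). x runs from handle to jaws' open end, y to the fixed jaw, z up. Fixed jaw face 18 mm to +y; sliding jaw face 18 mm plus joint jaw to -y. Jaw tips 22 mm to +x, throat bottom 24 mm and head's back edge 62 mm to -x. Head 72 to 84 mm wide.
- wrench_grip (a point): Point on the wrench's red handle to grasp, 95 mm behind the seat point (to -x; same axes), 7 mm above the underside. The handle is 24 mm wide, 14 mm thick, from 62 to 178 mm behind the seat point. The centre of mass is about 50 mm behind the seat point.
- worm_top (a point): Top of the worm, a ribbed brass roller 22 mm across, 20 mm long, axis along the wrench's y; 44 mm behind and 12 mm to -y of the seat point, 7 mm proud of the head, 23 mm above the underside. Same axes. Dragging its top to +x (to the jaws) closes the jaw, 1.2 mm per 10 mm of drag; to -x opens it. It takes 4 N of drag: press with 8 to 20 N with flat fingertips, in strokes; it stays put.
- jaw (a joint): Opening of the wrench's jaws less 36 mm, in m: 0.006 to 0.0075 at the start (42 to 43.5 mm open), about 0 when they just fit the nut; the worm then turns no further.
- mouse: white computer mouse, 100 x 58 x 30 mm, loose; origin under its middle
- cup: paper cup, 76 mm across, 85 mm tall, loose; origin under its middle
- sanitizer: white bottle, 64 mm across, 160 mm tall, loose; origin under its middle
- stapler: green and black stapler, 130 mm long, 45 mm tall, loose; origin under its middle
- otoscope: black and grey hand-held otoscope, 130 mm long, 34 mm tall, lying loose; origin under its middle
- stampbox: red stamp pad box, 70 x 50 x 39 mm, loose; origin under its middle
Mind the look-alikes: they are no part of the job. What is shaped like the part that bears wrench_seat but orange is not meant.

How it is judged:
By the outcome, as a careful person would: the job done as asked, in the order asked, and still so for the second after the job is handed in, with the robot touching nothing.
It also fails if it takes over 61 s, if anything falls off the work surface, if the arm or the gripper's body presses on something with over 40 N, if the wrist force passes 120 N, or if a joint passes its speed limit or range.

## Working session

There is one attempt and no reset: what is moved stays moved. The work goes in short steps, Python scripts to look and compute and a tool call to move; the robot and the scene stay as the last step left them, time stands still between calls to the robot, and variables do not carry over. Pictures are saved under pics/ and viewed, at most 10 in all, crops included, and the job is handed in when it is done.

Besides the shell and the picture viewer there is one more tool, called after "Request:" in YAML: its name, and indented under it one key for each argument. move_arm: Moves the arm, as the interface text tells. Its arguments: {"type":"object","properties":{"series":{"type":"array"}},"required":["series"]}

```bash
ls; mkdir -p pics
cat > h.py <<'E'
import numpy as np, cv2
from station import r
def cap(n):
    s=r.sense(); c=r.capture(n); K=np.array(c["camera_matrix"],float)
    if n=="wrist":
        H=np.array(c["hand_eye"],float); T=np.eye(4); T[:3,:3]=np.array(s["ee_rot"]); T[:3,3]=s["tcp_pos"]
        W=T@H; R=W[:3,:3]; o=W[:3,3]
    else:
        Rc=cv2.Rodrigues(np.array(c["rvec"],float))[0]; R=Rc.T; o=-R@np.array(c["tvec"],float).ravel()
    return dict(img=c["img"],K=K,R=R,o=o)
def save(c,f,crop=None,scale=1):
    im=c["img"][:,:,::-1]
    if crop: x0,y0,x1,y1=crop; im=im[y0:y1,x0:x1]
    cv2.imwrite(f,cv2.resize(im,None,fx=scale,fy=scale,interpolation=cv2.INTER_CUBIC))
def onz(c,uv,z):
    uv=np.atleast_2d(np.array(uv,float)); d=(c["R"]@np.linalg.inv(c["K"])@np.c_[uv,np.ones(len(uv))].T).T
    return c["o"]+d*((z-c["o"][2])/d[:,2])[:,None]
def proj(c,P):
    p=(c["K"]@c["R"].T@(np.atleast_2d(P)-c["o"]).T).T; return p[:,:2]/p[:,2:]
E
python3 - <<'E'
from h import *
a=cap("top");b=cap("side");w=cap("wrist")
save(a,"pics/top.png",scale=1.5);save(b,"pics/side.png",scale=1.5)
import pickle;pickle.dump((a,b,w),open("c0.pkl","wb"))
for c in(a,b,w):print(c["K"].round(1).tolist(),c["o"].round(3),c["R"].round(2).tolist())
s=r.sense();print(s)
E
```

```text
pics
[[409.3, 0.0, 256.1], [0.0, 409.3, 186.8], [0.0, 0.0, 1.0]] [ 0.179 -0.006  1.462] [[0.11, -0.97, 0.2], [-0.99, -0.11, 0.02], [-0.0, -0.21, -0.98]]
[[392.2, 0.0, 256.0], [0.0, 392.2, 187.8], [0.0, 0.0, 1.0]] [-0.371  0.784  0.868] [[-0.67, -0.44, 0.6], [-0.74, 0.38, -0.55], [0.01, -0.81, -0.58]]
[[268.1, 0.0, 254.1], [0.0, 268.1, 194.0], [0.0, 0.0, 1.0]] [ 0.203 -0.594  0.384] [[-0.42, 0.88, 0.22], [0.91, 0.41, 0.11], [0.0, 0.25, -0.97]]
{'time_s': 0.15, 'joints': array([-5.02151083e+01,  2.20824575e+01,  3.97499264e-01, -1.97003036e-02,
       -6.84106122e+01, -1.48172898e+01]), 'joint_velocities': array([ 0.02432993, -0.05752072,  0.23029263,  0.09310727,  0.02637507,
        0.09362744]), 'effort': array([-1.49245810e-03, -3.91051304e+01,  1.87585348e+01,  4.22233343e+00,
        1.23675016e-02, -1.53482551e-04]), 'tcp_pos': array([ 0.26363322, -0.56615631,  0.20879218]), 'ee_rot': array([[-9.06600073e-01, -4.21990086e-01, -8.21678528e-04],
       [-4.21990870e-01,  9.06598862e-01,  1.48636269e-03],
       [ 1.17702497e-04,  1.69427736e-03, -9.99998558e-01]]), 'wrist_force': array([0.70063939, 1.75027829, 0.68618106]), 'moment': array([-0.0195436 , -0.07228218, -0.05035864]), 'gripper_force': 0.0, 'gripper_width': 0.9980802523304773}
```

View pics/top.png

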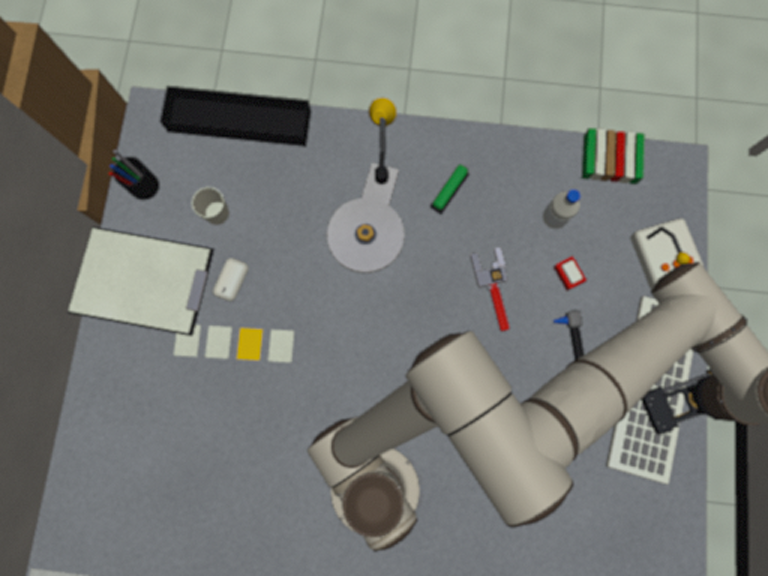

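View pics/side.png

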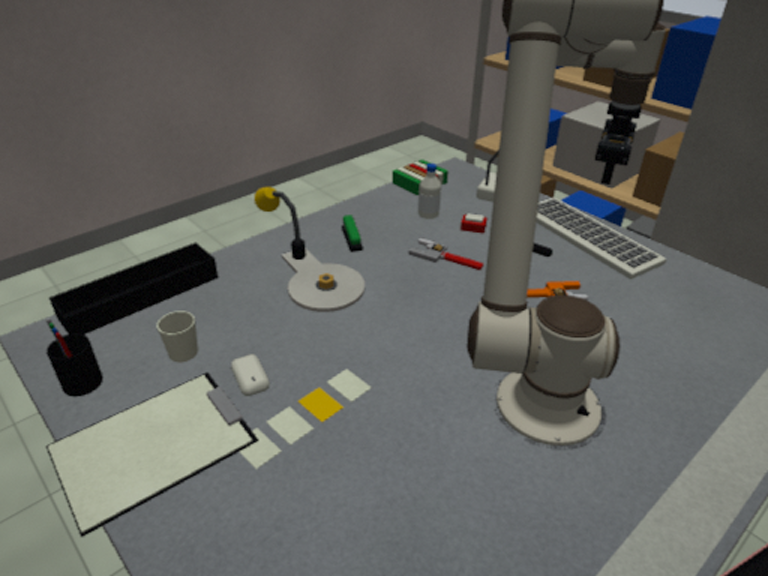

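Run:
```python
from h import *
import pickle
a,b,w=pickle.load(open("c0.pkl","rb"))
def comps(c,lo,hi,z,lo2=None):
    h=cv2.cvtColor(c["img"],cv2.COLOR_RGB2HSV); m=cv2.inRange(h,lo,hi)
    n,l,st,ce=cv2.connectedComponentsWithStats(m)
    for i in range(1,n):
        if st[i,4]>15:
            ys,xs=np.where(l==i); P=onz(c,np.c_[xs,ys],z)[:,:2]; mu=P.mean(0); e,v=np.linalg.eigh(np.cov((P-mu).T))
            print(st[i].tolist(),ce[i].round(1),"w",mu.round(3),"dir",v[:,1].round(3),"len",np.sqrt(12*e).round(3))
print("red");comps(a,(0,150,80),(6,255,255),.012)
print("brass");comps(a,(10,90,60),(28,255,255),.03)
print("green");comps(a,(45,100,30),(80,255,255),.04)
print("plate");
g=a["img"]; c=g[100:185,200:290]
for p in [(244,170),(325,178),(331,182),(330,172),(318,180),(153,185),(380,140),(139,137)]:
    print(p,onz(a,[p],.01).round(3)[0],g[p[1],p[0]])
save(a,"pics/crop.png",(210,100,400,240),4)
```

```text
red
[410, 88, 7, 30, 162] [412.9 102.7] w [ 0.87  -0.526] dir [-1.     0.008] len [0.02  0.124]
[370, 172, 20, 21, 92] [377.4 183.2] w [ 0.543 -0.407] dir [-0.81  -0.586] len [0.046 0.081]
[327, 189, 12, 31, 157] [332.5 205. ] w [ 0.446 -0.251] dir [-0.947 -0.322] len [0.019 0.108]
brass
[0, 13, 84, 133, 5175] [41.7 68.6] w [0.847 0.891] dir [-0.743 -0.669] len [0.186 0.497]
[246, 65, 18, 18, 256] [254.6  73.5] w [0.914 0.082] dir [-0.955 -0.295] len [0.061 0.065]
[404, 87, 7, 31, 177] [406.9 102.3] w [ 0.861 -0.497] dir [-1.    0.01] len [0.022 0.121]
[238, 150, 11, 11, 82] [243.1 154.9] w [0.59  0.088] dir [-0.881 -0.473] len [0.037 0.038]
[449, 168, 14, 11, 101] [455.2 173. ] w [ 0.607 -0.679] dir [-0.416  0.909] len [0.032 0.045]
[441, 176, 5, 5, 22] [443.3 178. ] w [ 0.584 -0.636] dir [-0.992  0.123] len [0.016 0.018]
[328, 181, 6, 6, 28] [330.4 183.1] w [ 0.52  -0.235] dir [0.4   0.917] len [0.018 0.02 ]
[158, 218, 17, 22, 335] [166.  228.9] w [0.294 0.325] dir [-0.999 -0.04 ] len [0.055 0.074]
[459, 262, 6, 10, 29] [460.9 266.8] w [ 0.276 -0.702] dir [-0.885 -0.465] len [0.011 0.034]
green
[389, 86, 8, 33, 219] [392.6 101.9] w [ 0.852 -0.44 ] dir [-0.999  0.033] len [0.026 0.122]
[421, 89, 9, 33, 161] [425.8 104.9] w [ 0.853 -0.563] dir [-1.     0.017] len [0.02  0.129]
[75, 105, 19, 16, 58] [ 83.9 112.4] w [0.685 0.691] dir [0.534 0.846] len [0.01  0.087]
[288, 110, 24, 30, 266] [299.8 124.7] w [ 0.725 -0.106] dir [-0.888  0.461] len [0.03  0.127]
plate
(244, 170) [0.54  0.079 0.01 ] [158 158 161]
(325, 178) [ 0.542 -0.217  0.01 ] [118 121 124]
(331, 182) [ 0.53 -0.24  0.01] [131 108  64]
(330, 172) [ 0.567 -0.234  0.01 ] [103 106 109]
(318, 180) [ 0.532 -0.193  0.01 ] [124 123 132]
(153, 185) [0.448 0.401 0.01 ] [194 197 187]
(380, 140) [ 0.709 -0.409  0.01 ] [140 139 128]
(139, 137) [0.622 0.483 0.01 ] [154 157 142]
```

View pics/crop.png

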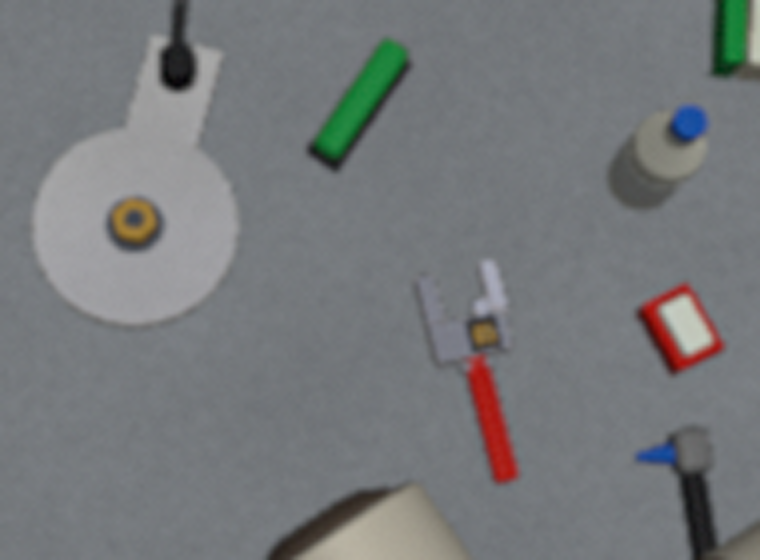

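Request:
move_arm:
  series:
    - {"grip": 1, "xyz": [-45, 25, 0], "angular": [0, 0, 0.05]}
    - {"grip": 1, "xyz": [-90, 50, 0], "angular": [0, 0, 0.108]}
    - {"grip": 1, "xyz": [-135, 76, 0], "angular": [0, 0, 0.108]}
    - {"grip": 1, "xyz": [-180, 102, 10], "angular": [0, 0, 0.108]}
    - {"grip": 1, "xyz": [-224, 127, 30], "angular": [0, 0, 0.108]}
    - {"grip": 1, "xyz": [-268, 152, 50], "angular": [0, 0, 0.108]}
    - {"grip": 1, "xyz": [-312, 177, 70], "angular": [0, 0, 0.108]}
    - {"grip": 1, "xyz": [-358, 203, 90], "angular": [0, 0, 0.108]}
    - {"grip": 1, "xyz": [-358, 203, 90], "angular": [0, 0, 0.108]}
    - {"grip": 1, "xyz": [-358, 203, 90], "angular": [0, 0, 0.108]}

```text
time_s: 1.15
tcp_pos: [0.5033, -0.2286, 0.1177]
ee_rot: [[-0.945, -0.326, -0.003], [-0.326, 0.945, 0.001], [0.003, 0.002, -1.0]]
wrist_force: [0.1, -1.3, 0.9]
gripper_width: 1.0
gripper_force: 0.0
```

Run:
```python
from h import *
import pickle
s=r.sense();print(s["time_s"],s["tcp_pos"],s["wrist_force"],s["joints"].round(1))
w=cap("wrist");a=cap("top");pickle.dump((w,a),open("c1.pkl","wb"));save(w,"pics/w1.png",scale=1.5)
print(w["o"],np.degrees(np.arctan2(*s["ee_rot"][1::-1,0])))
```

```text
1.15 [ 0.50333448 -0.22864876  0.11770718] [ 0.07146726 -1.33226613  0.94645597] [ -7.6  20.1 -17.   -0.  -53.1 -63.3]
[ 0.44040144 -0.25032989  0.29269903] -160.9716834533828
```

View pics/w1.png

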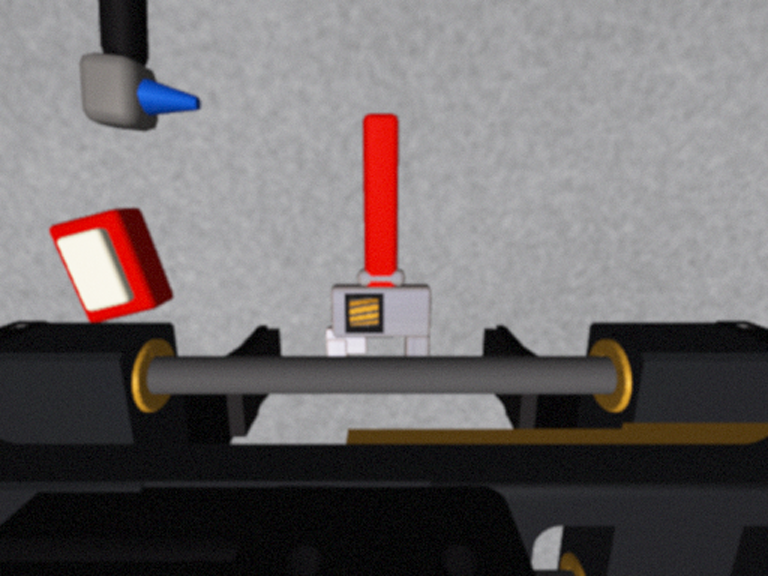

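```bash
cat >> h.py <<'E'
def wrench(c,zb=0.0,n=1,tip=True):
    """red handle: axis on its top face, end points; worm centroid"""
    h=cv2.cvtColor(c["img"],cv2.COLOR_RGB2HSV); m=cv2.inRange(h,(0,170,70),(8,255,255))|cv2.inRange(h,(172,170,70),(180,255,255))
    k,l,st,ce=cv2.connectedComponentsWithStats(m); best=None
    for i in range(1,k):
        if st[i,4]<100: continue
        ys,xs=np.where(l==i); P=onz(c,np.c_[xs,ys],zb+.012)[:,:2]; box=cv2.minAreaRect((P*1000).astype(np.float32))
        L=max(box[1]); W=min(box[1])
        print("red",st[i].tolist(),"c",np.round(box[0],1),"LxW",round(L,1),round(W,1))
        if L/W>3: best=P
    if best is None: return
    mu=best.mean(0); e,v=np.linalg.eigh(np.cov((best-mu).T)); d=v[:,1]
    q=(best-mu)@d; lo,hi=np.percentile(q,[.3,99.7])
    print("axis",mu.round(4),"dir",d.round(4),"yaw",np.degrees(np.arctan2(d[1],d[0])).round(2),"ends",(mu+lo*d).round(4),(mu+hi*d).round(4))
    return mu,d,lo,hi
E
python3 - <<'E'
from h import *
import pickle
w,a=pickle.load(open("c1.pkl","rb"))
wrench(w);wrench(a)
h=cv2.cvtColor(w["img"],cv2.COLOR_RGB2HSV); m=cv2.inRange(h,(12,120,80),(28,255,255));m[230:]=0
ys,xs=np.where(m>0);print("worm",xs.min(),xs.max(),ys.min(),ys.max(),onz(w,[[xs.mean(),ys.mean()]],.021))
print("head",onz(w,[[333/1.5,335/1.5],[430/1.5,335/1.5],[333/1.5,285/1.5],[430/1.5,285/1.5]],.016).round(4))
# nut + foot
h=cv2.cvtColor(a["img"],cv2.COLOR_RGB2HSV); m=cv2.inRange(h,(0,0,145),(180,40,255)); 
k,l,st,ce=cv2.connectedComponentsWithStats(m); i=l[170,235]
ys,xs=np.where(l==i);print(st[i]); P=onz(a,np.c_[xs,ys],.012)[:,:2]
np.set_printoptions(suppress=True)
hull=cv2.convexHull((P*1000).astype(np.float32))[:,0]
pl=hull[hull[:,0]<600]; A=np.c_[2*pl,np.ones(len(pl))]; s=np.linalg.lstsq(A,(pl**2).sum(1),rcond=None)[0]
print("plate centre",s[:2],np.sqrt(s[2]+s[0]**2+s[1]**2)); t=P[P[:,0]*1000>s[0]+105]*1000;print("tongue",t.mean(0),np.degrees(np.arctan2(*(t.mean(0)-s[:2])[::-1])))
E
```

```text
red [242, 76, 23, 108, 2341] c [ 446.  -248.6] LxW 106.2 22.3
red [33, 140, 81, 76, 2227] c [ 551.9 -412.2] LxW 73.0 65.6
axis [ 0.4437 -0.2493] dir [-0.9455 -0.3256] yaw -161.0 ends [ 0.4961 -0.2313] [ 0.3958 -0.2658]
red [410, 88, 6, 31, 165] c [ 869.  -523.9] LxW 122.5 18.9
red [327, 190, 12, 30, 148] c [ 446.9 -250.2] LxW 108.2 18.3
axis [ 0.4445 -0.2513] dir [-0.9465 -0.3227] yaw -161.18 ends [ 0.497  -0.2334] [ 0.3961 -0.2678]
worm 97 411 199 229 [[ 0.52181453 -0.2226664   0.021     ]]
head [[ 0.5492 -0.2492  0.016 ]
 [ 0.5261 -0.1823  0.016 ]
 [ 0.5134 -0.2605  0.016 ]
 [ 0.491  -0.1956  0.016 ]]
[ 218  109   52   72 2063]
plate centre [594.85246421  88.73820217] 94.03889934469066
tongue [729.23365894  65.98566066] -9.609808552434968
```

Request:
move_arm:
  series:
    - {"grip": 1, "xyz": [17, 0, 30], "angular": [0, 0, 0]}
    - {"grip": 1, "xyz": [17, 0, 60], "angular": [0, 0, 0]}
    - {"grip": 1, "xyz": [17, 0, 80], "angular": [0, 0, 0]}
    - {"grip": 1, "xyz": [17, 0, 87], "angular": [0, 0, 0]}
    - {"grip": 1, "xyz": [17, 0, 87], "angular": [0, 0, 0]}
    - {"grip": 1, "xyz": [17, 0, 87], "angular": [0, 0, 0]}

```text
time_s: 1.85
tcp_pos: [0.4873, -0.2377, 0.0339]
ee_rot: [[-0.947, -0.321, 0.002], [-0.321, 0.947, -0.001], [-0.002, -0.001, -1.0]]
wrist_force: [-0.1, 0.5, 0.2]
gripper_width: 1.001
gripper_force: 0.0
```

Request:
move_arm:
  series:
    - {"grip": 1, "xyz": [0, 2, 4], "angular": [0, 0, 0]}
    - {"grip": 1, "xyz": [0, 2, 5], "angular": [0, 0, 0]}
    - {"grip": 1, "xyz": [0, 2, 5], "angular": [0, 0, 0]}

```text
time_s: 2.15
tcp_pos: [0.4861, -0.2349, 0.028]
ee_rot: [[-0.947, -0.322, 0.001], [-0.322, 0.947, -0.0], [-0.0, -0.0, -1.0]]
wrist_force: [0.1, 0.4, -0.0]
gripper_width: 0.996
gripper_force: 0.0
```

Request:
move_arm:
  series:
    - {"grip": 0.1, "xyz": [0, 0, 0], "angular": [0, 0, 0]}
    - {"grip": 0.1, "xyz": [0, 0, 0], "angular": [0, 0, 0]}
    - {"grip": 0.1, "xyz": [0, 0, 0], "angular": [0, 0, 0]}
    - {"grip": 0.1, "xyz": [0, 0, 0], "angular": [0, 0, 0]}
    - {"grip": 0.1, "xyz": [0, 0, 0], "angular": [0, 0, 0]}
    - {"grip": 0.1, "xyz": [0, 0, 0], "angular": [0, 0, 0]}
    - {"grip": 0.1, "xyz": [0, 0, 0], "angular": [0, 0, 0]}
    - {"grip": 0.1, "xyz": [0, 0, 0], "angular": [0, 0, 0]}

```text
time_s: 2.95
tcp_pos: [0.4859, -0.235, 0.0276]
ee_rot: [[-0.947, -0.322, -0.0], [-0.322, 0.947, 0.0], [0.0, 0.0, -1.0]]
wrist_force: [-0.0, -0.0, -0.1]
gripper_width: 0.356
gripper_force: 0.0
```

Request:
move_arm:
  series:
    - {"grip": 0.1, "xyz": [0, 0, 0], "angular": [0, 0, 0]}
    - {"grip": 0.1, "xyz": [0, 0, 0], "angular": [0, 0, 0]}
    - {"grip": 0.1, "xyz": [0, 0, 0], "angular": [0, 0, 0]}
    - {"grip": 0.1, "xyz": [0, 0, -5], "angular": [0, 0, 0]}
    - {"grip": 0.1, "xyz": [0, 0, -20], "angular": [0, 0, 0]}
    - {"grip": 0.1, "xyz": [0, 0, -40], "angular": [0, 0, 0]}
    - {"grip": 0.1, "xyz": [0, 0, -70], "angular": [0, 0, 0]}
    - {"grip": 0.1, "xyz": [0, 0, -100], "angular": [0, 0, 0]}
    - {"grip": 0.1, "xyz": [0, 0, -100], "angular": [0, 0, 0]}
    - {"grip": 0.1, "xyz": [0, 0, -100], "angular": [0, 0, 0]}

```text
time_s: 3.95
tcp_pos: [0.4862, -0.2349, 0.1286]
ee_rot: [[-0.947, -0.322, 0.002], [-0.322, 0.947, 0.0], [-0.002, -0.001, -1.0]]
wrist_force: [0.7, 0.9, -0.4]
gripper_width: 0.097
gripper_force: 0.0
```

Run:
```python
from h import *
import pickle
w=cap("wrist");b=cap("side");pickle.dump((w,b),open("c2.pkl","wb"));
im=np.hstack([w["img"],cv2.resize(b["img"][110:210,240:373],(512,384))]);save(dict(img=im),"pics/w2.png",scale=.78)
wrench(w)
```

```text
red [243, 96, 22, 108, 2171] c [ 449.4 -247.4] LxW 114.4 22.3
red [46, 156, 76, 71, 1937] c [ 552.  -411.8] LxW 71.7 65.1
axis [ 0.4453 -0.2486] dir [-0.9447 -0.3279] yaw -160.86 ends [ 0.5033 -0.2285] [ 0.3953 -0.2659]
```

View pics/w2.png

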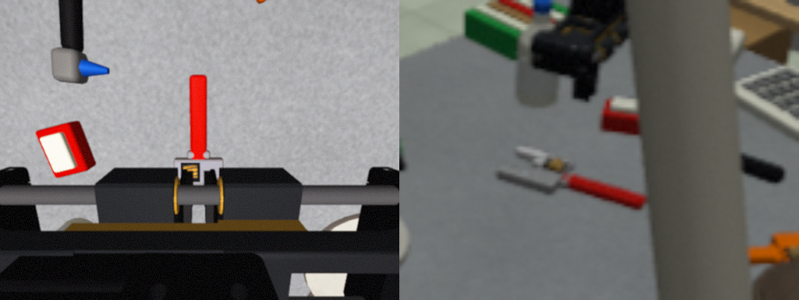

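Request:
move_arm:
  series:
    - {"grip": 0.6, "xyz": [0, 0, 0], "angular": [0, 0, 0]}
    - {"grip": 0.6, "xyz": [0, 0, 0], "angular": [0, 0, 0]}
    - {"grip": 0.6, "xyz": [0, 0, 20], "angular": [0, 0, 0]}
    - {"grip": 0.6, "xyz": [0, 0, 40], "angular": [0, 0, 0]}
    - {"grip": 0.6, "xyz": [0, 0, 60], "angular": [0, 0, 0]}
    - {"grip": 0.6, "xyz": [0, 0, 70], "angular": [0, 0, 0]}
    - {"grip": 0.6, "xyz": [0, 0, 85], "angular": [0, 0, 0]}
    - {"grip": 0.6, "xyz": [0, 0, 95], "angular": [0, 0, 0]}
    - {"grip": 0.6, "xyz": [0, 0, 101], "angular": [0, 0, 0]}
    - {"grip": 0.6, "xyz": [0, 0, 101], "angular": [0, 0, 0]}

```text
time_s: 5.05
tcp_pos: [0.4856, -0.2349, 0.026]
ee_rot: [[-0.947, -0.322, -0.002], [-0.322, 0.947, 0.0], [0.001, 0.001, -1.0]]
wrist_force: [-0.4, -0.8, 0.1]
gripper_width: 0.597
gripper_force: 0.0
```

Request:
move_arm:
  series:
    - {"grip": 0, "xyz": [0, 0, 0], "angular": [0, 0, 0]}
    - {"grip": 0, "xyz": [0, 0, 0], "angular": [0, 0, 0]}
    - {"grip": 0, "xyz": [0, 0, 0], "angular": [0, 0, 0]}
    - {"grip": 0, "xyz": [0, 0, 0], "angular": [0, 0, 0]}
    - {"grip": 0, "xyz": [0, 0, 0], "angular": [0, 0, 0]}
    - {"grip": 0, "xyz": [0, 0, 0], "angular": [0, 0, 0]}
    - {"grip": 0, "xyz": [0, 0, 0], "angular": [0, 0, 0]}

```text
time_s: 5.75
tcp_pos: [0.486, -0.235, 0.0267]
ee_rot: [[-0.947, -0.322, 0.0], [-0.322, 0.947, 0.0], [-0.0, -0.0, -1.0]]
wrist_force: [-0.2, -1.1, 0.5]
gripper_width: 0.057
gripper_force: 0.0
```

Run:
```python
from h import *
import pickle
s=r.sense();print(s["gripper_width"],s["gripper_force"])
w=cap("wrist");b=cap("side")
tip=s["tcp_pos"]-[0,0,.025]
print("tip px wrist",proj(w,tip),"side",proj(b,tip),"in c1 wrist",proj(pickle.load(open("c1.pkl","rb"))[0],[tip,[.4859,-.235,.014]]))
u,v=proj(b,tip)[0].astype(int)
im=np.hstack([w["img"],cv2.resize(b["img"][v-45:v+45,u-60:u+60],(512,384),interpolation=2)]);save(dict(img=im),"pics/w3.png",scale=.78)
```

```text
0.056879322931253896 0.0
tip px wrist [[253.49588582 213.63505399]] side [[298.4948306  171.93672784]] in c1 wrist [[253.1716588  171.36941582]
 [253.15775632 173.23036843]]
```

View pics/w3.png

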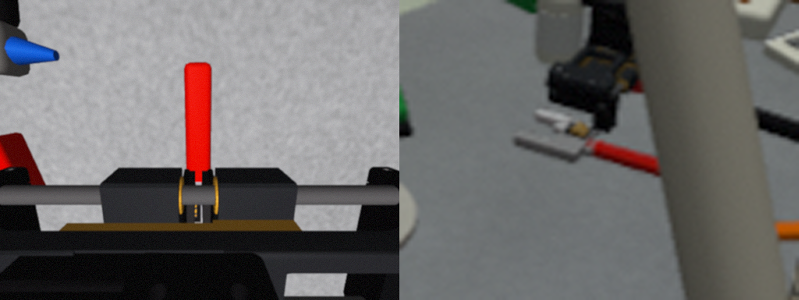

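Request:
move_arm:
  series:
    - {"grip": 0.6, "xyz": [0, 0, -4], "angular": [0, 0, 0]}
    - {"grip": 0.6, "xyz": [0, 0, -4], "angular": [0, 0, 0]}
    - {"grip": 0.6, "xyz": [0, 0, -4], "angular": [0, 0, 0]}
    - {"grip": 0.6, "xyz": [0, 0, -4], "angular": [0, 0, 0]}
    - {"grip": 0.6, "xyz": [0, 0, -4], "angular": [0, 0, 0]}
    - {"grip": 0.6, "xyz": [0, 0, 0], "angular": [0, 0, 0]}
    - {"grip": 0.6, "xyz": [0, 0, 2], "angular": [0, 0, 0]}
    - {"grip": 0.6, "xyz": [0, 0, 2], "angular": [0, 0, 0]}

```text
time_s: 6.65
tcp_pos: [0.4855, -0.2349, 0.0241]
ee_rot: [[-0.947, -0.322, -0.001], [-0.322, 0.947, 0.0], [0.001, 0.001, -1.0]]
wrist_force: [-0.6, -0.4, -0.1]
gripper_width: 0.582
gripper_force: 0.0
```

Request:
move_arm:
  series:
    - {"grip": 0.6, "xyz": [0, 0, 1], "angular": [0, 0, 0]}
    - {"grip": 0.6, "xyz": [0, 0, 2], "angular": [0, 0, 0]}
    - {"grip": 0.6, "xyz": [0, 0, 2], "angular": [0, 0, 0]}

```text
time_s: 6.95
tcp_pos: [0.4859, -0.235, 0.0225]
ee_rot: [[-0.947, -0.322, -0.0], [-0.322, 0.947, 0.0], [0.0, 0.0, -1.0]]
wrist_force: [0.0, 0.3, -0.6]
gripper_width: 0.6
gripper_force: 0.0
```

Request:
move_arm:
  series:
    - {"grip": 0.6, "xyz": [0, 0, 2], "angular": [0, 0, 0]}
    - {"grip": 0.6, "xyz": [0, 0, 4], "angular": [0, 0, 0]}
    - {"grip": 0.6, "xyz": [0, 0, 5], "angular": [0, 0, 0]}
    - {"grip": 0.6, "xyz": [0, 0, 5], "angular": [0, 0, 0]}

```text
time_s: 7.35
tcp_pos: [0.4858, -0.2349, 0.0174]
ee_rot: [[-0.947, -0.322, -0.0], [-0.322, 0.947, 0.0], [0.0, 0.0, -1.0]]
wrist_force: [0.1, 0.6, 0.3]
gripper_width: 0.599
gripper_force: 0.0
```

Request:
move_arm:
  series:
    - {"grip": 0.6, "xyz": [0, 0, 2], "angular": [0, 0, 0]}
    - {"grip": 0.6, "xyz": [0, 0, 3], "angular": [0, 0, 0]}
    - {"grip": 0.6, "xyz": [0, 0, 3], "angular": [0, 0, 0]}

```text
time_s: 7.65
tcp_pos: [0.4858, -0.235, 0.0144]
ee_rot: [[-0.947, -0.322, -0.0], [-0.322, 0.947, 0.0], [0.0, 0.0, -1.0]]
wrist_force: [-0.5, -0.2, 0.1]
gripper_width: 0.596
gripper_force: 0.0
```

Request:
move_arm:
  series:
    - {"grip": 0.6, "xyz": [0, 0, 2], "angular": [0, 0, 0]}
    - {"grip": 0.6, "xyz": [0, 0, 3], "angular": [0, 0, 0]}
    - {"grip": 0.6, "xyz": [0, 0, 3], "angular": [0, 0, 0]}

```text
time_s: 7.95
tcp_pos: [0.4858, -0.2349, 0.0114]
ee_rot: [[-0.947, -0.322, -0.0], [-0.322, 0.947, 0.0], [0.0, 0.0, -1.0]]
wrist_force: [-0.4, -0.3, 0.1]
gripper_width: 0.6
gripper_force: 0.0
```

Request:
move_arm:
  series:
    - {"grip": 0.6, "xyz": [0, 0, 2], "angular": [0, 0, 0]}
    - {"grip": 0.6, "xyz": [0, 0, 3], "angular": [0, 0, 0]}
    - {"grip": 0.6, "xyz": [0, 0, 3], "angular": [0, 0, 0]}

```text
time_s: 8.25
tcp_pos: [0.4858, -0.235, 0.0084]
ee_rot: [[-0.947, -0.322, -0.0], [-0.322, 0.947, 0.0], [0.0, 0.0, -1.0]]
wrist_force: [0.5, -0.0, 1.1]
gripper_width: 0.597
gripper_force: 0.0
```

Request:
move_arm:
  series:
    - {"grip": 0.6, "xyz": [0, 0, 1], "angular": [0, 0, 0]}
    - {"grip": 0.6, "xyz": [0, 0, 2], "angular": [0, 0, 0]}
    - {"grip": 0.6, "xyz": [0, 0, 2], "angular": [0, 0, 0]}

```text
time_s: 8.55
tcp_pos: [0.4858, -0.2349, 0.0065]
ee_rot: [[-0.947, -0.322, -0.0], [-0.322, 0.947, 0.0], [0.0, 0.0, -1.0]]
wrist_force: [0.3, -0.7, -0.4]
gripper_width: 0.596
gripper_force: 0.0
```

Run:
```python
from h import *
s=r.sense();print(s["wrist_force"],s["tcp_pos"])
b=cap("side"); w=cap("wrist")
tip=s["tcp_pos"]
u,v=proj(b,tip)[0].astype(int)
im=np.hstack([w["img"],cv2.resize(b["img"][v-45:v+45,u-60:u+60],(512,384),interpolation=2)]);save(dict(img=im),"pics/w4.png",scale=.78)
```

```text
[ 0.30419504 -0.65082661 -0.36466691] [ 0.48583103 -0.23494897  0.00648959]
```

View pics/w4.png

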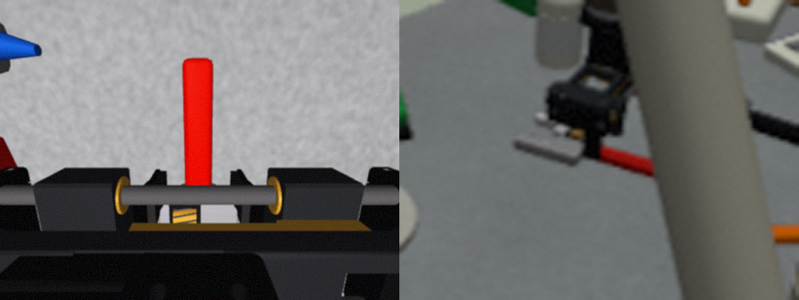

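Request:
move_arm:
  series:
    - {"grip": 0.1, "xyz": [0, 0, 0], "angular": [0, 0, 0]}
    - {"grip": 0.1, "xyz": [0, 0, 0], "angular": [0, 0, 0]}
    - {"grip": 0.1, "xyz": [0, 0, 0], "angular": [0, 0, 0]}
    - {"grip": 0.1, "xyz": [0, 0, 0], "angular": [0, 0, 0]}
    - {"grip": 0.1, "xyz": [0, 0, 0], "angular": [0, 0, 0]}
    - {"grip": 0.1, "xyz": [0, 0, 0], "angular": [0, 0, 0]}

```text
time_s: 9.25
tcp_pos: [0.486, -0.235, 0.0067]
ee_rot: [[-0.947, -0.322, 0.0], [-0.322, 0.947, -0.0], [-0.0, -0.0, -1.0]]
wrist_force: [-0.1, -0.2, 0.4]
gripper_width: 0.152
gripper_force: 0.0
```

Run:
```python
from h import *
s=r.sense();print(s["gripper_width"],s["tcp_pos"],s["wrist_force"])
c=cap("wrist");T=np.array(s["ee_rot"]);t=s["tcp_pos"]
for z in range(-50,31,10):
    print(z,proj(c,[t+T@np.array([.0095,.026,z/1000]),t+T@np.array([-.0095,.026,z/1000]),t+T@np.array([.0095,-.026,z/1000])]).round(1).tolist())
g=cv2.cvtColor(c["img"],cv2.COLOR_RGB2GRAY)
print(c["img"][200:240:3,210:300:5].sum(2)//3)
```

```text
0.15215436926532577 [ 0.48597979 -0.23499212  0.00666378] [-0.0844537  -0.18505879  0.40798666]
-50 [[304.8, 243.2], [303.0, 276.8], [201.6, 243.1]]
-40 [[301.4, 235.3], [299.9, 267.0], [205.1, 235.3]]
-30 [[298.4, 228.4], [297.1, 258.4], [208.2, 228.4]]
-20 [[295.8, 222.4], [294.6, 250.8], [210.9, 222.3]]
-10 [[293.5, 217.0], [292.4, 244.0], [213.3, 216.9]]
0 [[291.4, 212.1], [290.4, 237.9], [215.5, 212.1]]
10 [[289.5, 207.8], [288.7, 232.4], [217.4, 207.7]]
20 [[287.8, 203.8], [287.0, 227.4], [219.1, 203.8]]
30 [[286.3, 200.3], [285.6, 222.8], [220.7, 200.2]]
[[177 189 181 179 175 165  79  83  86  84  83  83  69 175 180 181 177 175]
 [173 187 181 179 173 154  74  85  81  83  86  85  68 178 176 180 180 172]
 [185 187 187 178 177 156  78  84  87  86  82  83  66 182 180 176 182 181]
 [183 185 185 175 174 169  77  79  82  79  84  81  67 178 178 178 179 179]
 [185 184 181 173 181 168  80  86  87  86  80  77  65 177 177 177 179 180]
 [ 83  83  94 173 179 170  78  80  81  81  82  82  65 177 184 173  78  77]
 [ 15  17  35 183  75  23  63  89  83  84  84  71  52  12 172 175  15   9]
 [ 11  16  33 188  26  16  10  81  83  85  81  48  13   7 134 180  18  18]
 [ 10  19  25 181   8  12  20  83  81  84  88  44  12   2  74 176  22  12]
 [ 19  16  55 179   5  10  13  83  83  80  80  45  15  12  37 173  53  17]
 [ 19  18  59 161   2  10  17  82  84  82  84  44  16   5   3 153  78   4]
 [ 20  28  64  25   7  13  12  83  80  82  83  42  12   5  11  67  86  16]
 [ 32  40  71  15  13  17  19  83  81  84  84  39  14  22  14  45 102  29]
 [ 33  59  58  45  47  47  47  49  50  44  50  51  45  43  48  41 101  22]]
```

Request:
move_arm:
  series:
    - {"grip": 0.6, "xyz": [0, 0, 0], "angular": [0, 0, 0]}
    - {"grip": 0.6, "xyz": [0, 0, 0], "angular": [0, 0, 0]}
    - {"grip": 0.6, "xyz": [0, 0, 0], "angular": [0, 0, 0]}
    - {"grip": 0.6, "xyz": [0, 0, 0], "angular": [0, 0, 0]}
    - {"grip": 0.6, "xyz": [0, 0, 0], "angular": [0, 0, 0]}
    - {"grip": 0.6, "xyz": [0, 0, 3], "angular": [0, 0, 0]}
    - {"grip": 0.6, "xyz": [0, 0, 6], "angular": [0, 0, 0]}
    - {"grip": 0.6, "xyz": [0, 0, 6], "angular": [0, 0, 0]}

```text
time_s: 10.1
tcp_pos: [0.4855, -0.2349, 0.0]
ee_rot: [[-0.947, -0.322, -0.001], [-0.322, 0.947, 0.0], [0.001, 0.001, -1.0]]
wrist_force: [0.8, -0.6, 0.7]
gripper_width: 0.593
gripper_force: 0.0
```

Request:
move_arm:
  series:
    - {"grip": 0.6, "xyz": [0, 0, 3], "angular": [0, 0, 0]}
    - {"grip": 0.6, "xyz": [0, 0, 5], "angular": [0, 0, 0]}
    - {"grip": 0.6, "xyz": [0, 0, 5], "angular": [0, 0, 0]}

```text
time_s: 10.4
tcp_pos: [0.4857, -0.2349, -0.0047]
ee_rot: [[-0.947, -0.322, -0.001], [-0.322, 0.947, 0.0], [0.001, 0.0, -1.0]]
wrist_force: [-1.0, -0.2, -1.0]
gripper_width: 0.596
gripper_force: 0.0
```

Request:
move_arm:
  series:
    - {"grip": 0.6, "xyz": [0, 0, 3], "angular": [0, 0, 0]}
    - {"grip": 0.6, "xyz": [0, 0, 6], "angular": [0, 0, 0]}
    - {"grip": 0.6, "xyz": [0, 0, 6], "angular": [0, 0, 0]}

```text
time_s: 10.7
tcp_pos: [0.4856, -0.2349, -0.0108]
ee_rot: [[-0.947, -0.322, -0.001], [-0.322, 0.947, 0.0], [0.001, 0.001, -1.0]]
wrist_force: [0.2, 0.3, -0.5]
gripper_width: 0.6
gripper_force: 0.0
```

Request:
move_arm:
  series:
    - {"grip": 0.6, "xyz": [0, 0, 3], "angular": [0, 0, 0]}
    - {"grip": 0.6, "xyz": [0, 0, 5], "angular": [0, 0, 0]}
    - {"grip": 0.6, "xyz": [0, 0, 5], "angular": [0, 0, 0]}

```text
time_s: 11.0
tcp_pos: [0.4863, -0.2351, -0.0125]
ee_rot: [[-0.946, -0.323, 0.0], [-0.323, 0.946, -0.001], [-0.0, -0.001, -1.0]]
wrist_force: [-5.3, 3.7, 19.7]
gripper_width: 0.603
gripper_force: 9.7
```

Run:
```python
from h import *
s=r.sense();print(s["wrist_force"],s["tcp_pos"],s["effort"].round(2))
c=cap("wrist");wrench(c)
m=c["img"].sum(2)//3
for y in(205,212,216,219,222,225): 
    d=np.diff((m[y,190:330]<45).astype(int)); print(y,np.where(d)[0]+190)
b=cap("side");import pickle;pickle.dump((c,b),open("c3.pkl","wb"))
```

```text
[-5.30917943  3.72649856 19.69869592] [ 0.48627037 -0.23506847 -0.01254486] [ -0.39 -28.47  10.33   2.1    1.62   0.08]
red [232, 67, 44, 171, 6848] c [ 439.8 -250.7] LxW 94.4 22.7
red [239, 263, 31, 7, 163] c [ 502.8 -229. ] LxW 18.7 4.1
axis [ 0.5031 -0.2287] dir [-0.3328  0.943 ] yaw 109.44 ends [ 0.5062 -0.2377] [ 0.5    -0.2201]
205 []
212 []
216 []
219 [198 205 303 309]
222 [197 212 295 311]
225 [195 212 295 312]
```

Request:
move_arm:
  series:
    - {"grip": 0.6, "xyz": [0, 0, -7], "angular": [0, 0, 0]}
    - {"grip": 0.6, "xyz": [8, 0, -7], "angular": [0, 0, 0]}
    - {"grip": 0.6, "xyz": [15, 0, -7], "angular": [0, 0, 0]}
    - {"grip": 0.6, "xyz": [15, 0, -5], "angular": [0, 0, 0]}
    - {"grip": 0.6, "xyz": [15, 0, -2], "angular": [0, 0, 0]}
    - {"grip": 0.6, "xyz": [15, 0, -2], "angular": [0, 0, 0]}

```text
time_s: 11.7
tcp_pos: [0.4709, -0.24, -0.0125]
ee_rot: [[-0.947, -0.322, -0.002], [-0.322, 0.947, -0.0], [0.002, 0.001, -1.0]]
wrist_force: [-4.8, 0.2, 12.1]
gripper_width: 0.598
gripper_force: 6.1
```

Request:
move_arm:
  series:
    - {"grip": 0.1, "xyz": [0, 0, -3], "angular": [0, 0, 0]}
    - {"grip": 0.1, "xyz": [0, 0, -3], "angular": [0, 0, 0]}
    - {"grip": 0.1, "xyz": [0, 0, -3], "angular": [0, 0, 0]}
    - {"grip": 0.1, "xyz": [0, 0, -3], "angular": [0, 0, 0]}
    - {"grip": 0.1, "xyz": [0, 0, -3], "angular": [0, 0, 0]}
    - {"grip": 0.1, "xyz": [0, 0, -3], "angular": [0, 0, 0]}
    - {"grip": 0.1, "xyz": [0, 0, -3], "angular": [0, 0, 0]}

```text
time_s: 12.4
tcp_pos: [0.4716, -0.2397, -0.0107]
ee_rot: [[-0.947, -0.322, -0.0], [-0.322, 0.947, 0.0], [0.0, 0.0, -1.0]]
wrist_force: [0.9, 0.3, -1.9]
gripper_width: 0.273
gripper_force: 30.0
```

Request:
move_arm:
  series:
    - {"grip": 0.1, "xyz": [0, 0, -10], "angular": [0, 0, 0]}
    - {"grip": 0.1, "xyz": [0, 0, -30], "angular": [0, 0, 0]}
    - {"grip": 0.1, "xyz": [0, 0, -60], "angular": [0, 0, 0]}
    - {"grip": 0.1, "xyz": [-40, 24, -86], "angular": [0, 0, 0.07]}
    - {"grip": 0.1, "xyz": [-80, 48, -86], "angular": [0, 0, 0.14]}
    - {"grip": 0.1, "xyz": [-120, 72, -86], "angular": [0, 0, 0.2]}
    - {"grip": 0.1, "xyz": [-160, 96, -86], "angular": [0, 0, 0.27]}
    - {"grip": 0.1, "xyz": [-203, 121, -86], "angular": [0, 0, 0.332]}
    - {"grip": 0.1, "xyz": [-203, 121, -86], "angular": [0, 0, 0.332]}
    - {"grip": 0.1, "xyz": [-203, 121, -86], "angular": [0, 0, 0.332]}

```text
time_s: 13.4
tcp_pos: [0.6242, -0.0587, 0.0749]
ee_rot: [[-1.0, 0.002, -0.003], [0.002, 1.0, 0.0], [0.003, 0.0, -1.0]]
wrist_force: [0.1, -0.1, -5.6]
gripper_width: 0.274
gripper_force: 30.0
```

Run:
```python
from h import *
import pickle
s=r.sense();print(s["wrist_force"],s["moment"],s["tcp_pos"],s["gripper_width"],s["gripper_force"])
c=cap("wrist");b=cap("side");a=cap("top");pickle.dump((c,b,a,s),open("c4.pkl","wb"))
u,v=proj(b,s["tcp_pos"])[0].astype(int)
im=np.hstack([c["img"],cv2.resize(b["img"][v-60:v+60,u-80:u+80],(512,384),interpolation=2)]);save(dict(img=im),"pics/w5.png",scale=.78)
wrench(c,.08)
n=proj(c,[.594,.0885,.032])[0];print(n)
```

```text
[ 0.12238081 -0.07679613 -5.63342208] [-0.05661829  0.2959707   0.00572571] [ 0.62419084 -0.05866337  0.07486592] 0.2743934157674055 29.990514814853668
red [233, 99, 42, 139, 5494] c [584.2 -58.6] LxW 82.8 24.4
red [236, 262, 37, 25, 688] c [651.7 -58.2] LxW 23.5 17.6
axis [ 0.5819 -0.0582] dir [-1.     -0.0016] yaw -179.91 ends [ 0.6255 -0.0582] [ 0.5428 -0.0583]
[432.55157661 171.78700285]
```

View pics/w5.png

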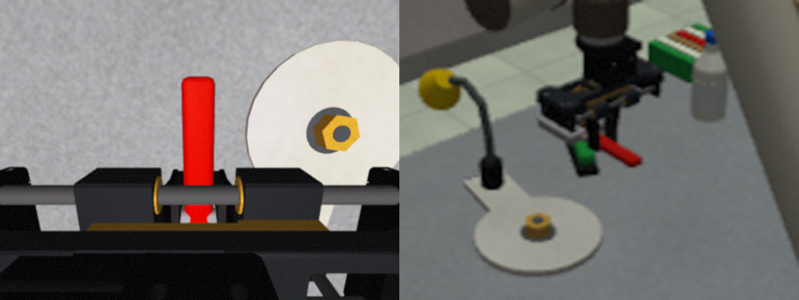

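```bash
cat >> h.py <<'E'
def nut(c,near,vmin=200,zt=.032):
    h=cv2.cvtColor(c["img"],cv2.COLOR_RGB2HSV); m=cv2.inRange(h,(12,90,vmin),(28,255,255))
    k,l,st,ce=cv2.connectedComponentsWithStats(m)
    i=1+np.argmin([np.hypot(*(ce[j]-near))+(1e3 if st[j,4]<60 else 0) for j in range(1,k)])
    cn=max(cv2.findContours((l==i).astype(np.uint8),cv2.RETR_EXTERNAL,cv2.CHAIN_APPROX_NONE)[0],key=len)[:,0].astype(float)
    P=onz(c,cn,zt)[:,:2]*1000
    f=np.zeros(m.shape,np.uint8);cv2.fillPoly(f,[cn.astype(int)],1);ys,xs=np.where(f);ctr=onz(c,[[xs.mean(),ys.mean()]],zt)[0,:2]*1000
    d=P-ctr; th=np.arctan2(d[:,1],d[:,0]); rr=np.hypot(*d.T)
    F=np.exp(1j*np.radians(np.arange(0,60,.25)))
    hull=cv2.convexHull(P.astype(np.float32))[:,0]
    # support widths summed over three directions: smallest when square to flats
    best=[]
    for a in np.arange(0,60,.25):
        w=[np.ptp(hull@[np.cos(t),np.sin(t)]) for t in np.radians([a,a+60,a+120])]; best.append(sum(w)/3)
    best=np.array(best);a=np.arange(0,60,.25)
    phase=np.degrees(np.angle(np.sum(best*np.exp(1j*np.radians(6*a)))))/6
    print("nut area",st[i,4],"ctr",ctr.round(1),"min",a[best.argmin()],best.min().round(1),"max",a[best.argmax()],best.max().round(1),"flat normal",((phase+30)%60).round(1))
    return ctr
E
python3 - <<'E'
from h import *
import pickle
c,b,a,s=pickle.load(open("c4.pkl","rb"))
for v in(150,180,200,220): nut(c,(436,167),v)
print(c["img"][167,415:465].tolist()[::3])
P=proj(c,[.5949,.0887,.012]);print(P)
h=cv2.cvtColor(c["img"],cv2.COLOR_RGB2HSV)
m=cv2.inRange(h,(0,0,205),(180,40,255));k,l,st,ce=cv2.connectedComponentsWithStats(m);i=1+st[1:,4].argmax()
ys,xs=np.where(l==i);cn=cv2.findContours((l==i).astype(np.uint8),cv2.RETR_EXTERNAL,cv2.CHAIN_APPROX_NONE)[0];cn=max(cn,key=len)[:,0]
cn=cn[(cn[:,0]<505)&(cn[:,1]<175)];p=onz(c,cn,.012)[:,:2]*1000
S=np.linalg.lstsq(np.c_[2*p,np.ones(len(p))],(p**2).sum(1),rcond=None)[0];R=np.sqrt(S[2]+S[0]**2+S[1]**2);print("plate",S[:2],R,st[i],np.std(np.hypot(*(p-S[:2]).T)))
E
```

```text
nut area 1323 ctr [593.   91.9] min 51.25 36.4 max 21.75 40.7 flat normal 51.4
nut area 1267 ctr [593.   92.1] min 51.25 36.0 max 22.5 40.5 flat normal 52.2
nut area 1196 ctr [593.1  92.3] min 51.25 35.7 max 22.0 40.0 flat normal 51.7
nut area 1131 ctr [593.2  92.6] min 51.5 35.4 max 22.25 39.5 flat normal 52.1
[[233, 179, 56], [235, 185, 57], [234, 182, 48], [232, 181, 54], [214, 157, 46], [77, 84, 88], [86, 89, 93], [86, 89, 92], [83, 83, 89], [87, 91, 93], [86, 89, 95], [119, 104, 86], [234, 182, 50], [235, 183, 54], [232, 177, 49], [231, 209, 167], [234, 230, 223]]
[[418.1712136  169.09924055]]
plate [593.5531864   92.17418909] 93.5837176999087 [  317    52   195   185 25498] 0.29803265457655775
```

Request:
move_arm:
  series:
    - {"grip": 0.1, "xyz": [50, 0, 0], "angular": [0, 0, 0]}
    - {"grip": 0.1, "xyz": [95, 10, 0], "angular": [0, 0, 0]}
    - {"grip": 0.1, "xyz": [120, 50, 0], "angular": [0, 0, 0]}
    - {"grip": 0.1, "xyz": [120, 90, 0], "angular": [0, 0, -0.1]}
    - {"grip": 0.1, "xyz": [110, 130, 0], "angular": [0, 0, -0.2]}
    - {"grip": 0.1, "xyz": [90, 170, 0], "angular": [0, 0, -0.3]}
    - {"grip": 0.1, "xyz": [60, 200, 0], "angular": [0, 0, -0.379]}
    - {"grip": 0.1, "xyz": [16, 221, 0], "angular": [0, 0, -0.379]}
    - {"grip": 0.1, "xyz": [16, 221, 0], "angular": [0, 0, -0.379]}
    - {"grip": 0.1, "xyz": [16, 221, 0], "angular": [0, 0, -0.379]}

```text
time_s: 14.55
tcp_pos: [0.6096, 0.1602, 0.0748]
ee_rot: [[-0.931, -0.365, -0.002], [-0.365, 0.931, -0.001], [0.002, 0.0, -1.0]]
wrist_force: [-0.9, -1.3, -4.0]
gripper_width: 0.273
gripper_force: 30.0
```

Run:
```python
from h import *
import pickle
s=r.sense();print(s["tcp_pos"],np.degrees(np.arctan2(*s["ee_rot"][1::-1,0])),s["joints"].round(1))
c=cap("wrist");b=cap("side");a=cap("top");pickle.dump((c,b,a,s),open("c5.pkl","wb"))
wrench(c,.085)
n=proj(c,[.5935,.0905,.032])[0];print(n)
for v in(150,200): ctr=nut(c,n,v)
T=s["ee_rot"];d=T.T@(np.r_[ctr/1000,0]-s["tcp_pos"]);print("nut in tool",d)
```

```text
[0.6096288  0.16023026 0.0748018 ] -158.61405322287038 [ 29.4  29.4  -8.4  -0.  -52.3 -98. ]
red [233, 99, 42, 139, 5423] c [571.6 145.7] LxW 80.0 23.3
red [236, 262, 37, 16, 505] c [629.5 168.4] LxW 22.8 10.5
axis [0.5697 0.1449] dir [-0.9301 -0.3672] yaw -158.45 ends [0.6088 0.1603] [0.5344 0.1309]
[180.76986128 159.21947258]
nut area 1381 ctr [593.2  92.3] min 51.0 36.6 max 20.25 40.8 flat normal 50.9
nut area 1215 ctr [593.2  92.2] min 51.25 35.3 max 20.5 39.8 flat normal 51.0
nut in tool [ 0.03991426 -0.05732435  0.07488025]
```

Request:
move_arm:
  series:
    - {"grip": 0.1, "xyz": [45, -18, 0], "angular": [0, 0, 0]}
    - {"grip": 0.1, "xyz": [90, -36, 0], "angular": [0, 0, 0]}
    - {"grip": 0.1, "xyz": [136.5, -54, 0], "angular": [0, 0, 0]}
    - {"grip": 0.1, "xyz": [136.5, -54, 20], "angular": [0, 0, 0]}
    - {"grip": 0.1, "xyz": [136.5, -54, 38], "angular": [0, 0, 0]}
    - {"grip": 0.1, "xyz": [136.5, -54, 38], "angular": [0, 0, 0]}
    - {"grip": 0.1, "xyz": [136.5, -54, 38], "angular": [0, 0, 0]}

```text
time_s: 15.4
tcp_pos: [0.5025, 0.0605, 0.0384]
ee_rot: [[-0.931, -0.366, 0.001], [-0.366, 0.931, -0.0], [-0.0, -0.0, -1.0]]
wrist_force: [0.3, 0.3, -3.5]
gripper_width: 0.272
gripper_force: 30.0
```

Run:
```python
from h import *
import pickle
s=r.sense();print(s["tcp_pos"],np.degrees(np.arctan2(*s["ee_rot"][1::-1,0])),s["wrist_force"],s["moment"])
c=cap("wrist");b=cap("side");a=cap("top");pickle.dump((c,b,a,s),open("c6.pkl","wb"))
wrench(c,.049)
A=[]
for k in(a,b):
    u,v=proj(k,[.593,.092,.03])[0].round().astype(int); A.append(cv2.resize(k["img"][v-36:v+36,u-48:u+48],(512,384),interpolation=2)); print(u,v)
save(dict(img=np.hstack(A)),"pics/w6.png",scale=.78)
```

```text
[0.50254753 0.06049625 0.03841394] -158.53248597338265 [ 0.32630078  0.26421416 -3.50958845] [0.01865099 0.12809093 0.02708381]
red [233, 98, 43, 140, 5550] c [464.1  46. ] LxW 80.3 23.6
red [236, 262, 37, 25, 614] c [525.1  69.8] LxW 22.7 17.0
axis [0.4623 0.045 ] dir [-0.9293 -0.3693] yaw -158.33 ends [0.5015 0.0606] [0.4273 0.0311]
242 154
217 185
```

View pics/w6.png

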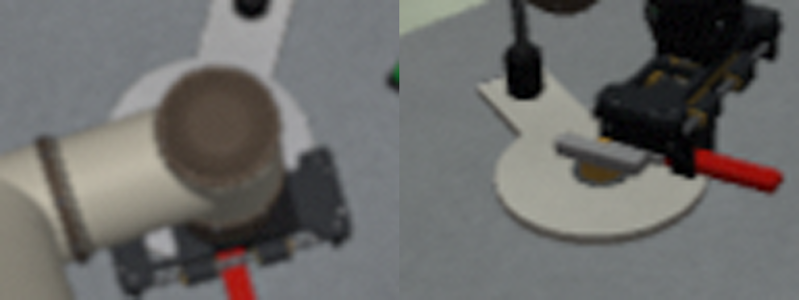

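Request:
move_arm:
  series:
    - {"grip": 0.1, "xyz": [0, 0, 10], "angular": [0, 0, 0]}
    - {"grip": 0.1, "xyz": [0, 0, 16], "angular": [0, 0, 0]}
    - {"grip": 0.1, "xyz": [0, 0, 20], "angular": [0, 0, 0]}
    - {"grip": 0.1, "xyz": [0, 0, 22], "angular": [0, 0, 0]}
    - {"grip": 0.1, "xyz": [0, 0, 22], "angular": [0, 0, 0]}

```text
time_s: 16.05
tcp_pos: [0.5024, 0.0609, 0.0151]
ee_rot: [[-0.931, -0.366, -0.001], [-0.366, 0.931, -0.0], [0.001, -0.0, -1.0]]
wrist_force: [-0.8, 0.3, -3.5]
gripper_width: 0.272
gripper_force: 30.0
```

Run:
```python
from h import *
s=r.sense();print(s["tcp_pos"],s["wrist_force"],s["moment"])
wrench(cap("wrist"),.027)
```

```text
[0.50242329 0.06085483 0.01511757] [-0.82826711  0.30217247 -3.45687634] [-0.0263834   0.13844452 -0.03388808]
red [233, 98, 43, 140, 5543] c [463.9  46.1] LxW 79.6 23.8
red [236, 262, 37, 25, 675] c [524.3  69.9] LxW 22.5 16.9
axis [0.462  0.0453] dir [-0.9295 -0.3688] yaw -158.36 ends [0.5009 0.0607] [0.4273 0.0315]
```

Request:
move_arm:
  series:
    - {"grip": 0.1, "xyz": [0, 0, 6], "angular": [0, 0, 0]}
    - {"grip": 0.1, "xyz": [0, 0, 10], "angular": [0, 0, 0]}
    - {"grip": 0.1, "xyz": [0, 0, 13], "angular": [0, 0, 0]}
    - {"grip": 0.1, "xyz": [0, 0, 13], "angular": [0, 0, 0]}

```text
time_s: 16.5
tcp_pos: [0.5025, 0.0608, 0.0025]
ee_rot: [[-0.931, -0.366, -0.0], [-0.366, 0.931, -0.0], [0.001, -0.0, -1.0]]
wrist_force: [-1.4, -0.4, -0.0]
gripper_width: 0.271
gripper_force: 30.0
```

Request:
move_arm:
  series:
    - {"grip": 0.1, "xyz": [0, -1, 0], "angular": [0, 0, 0]}
    - {"grip": 0.1, "xyz": [0, -2, 0], "angular": [0, 0, 0]}
    - {"grip": 0.1, "xyz": [0, -3, 0], "angular": [0, 0, 0]}
    - {"grip": 0.1, "xyz": [0, -3, 0], "angular": [0, 0, 0]}

```text
time_s: 16.9
tcp_pos: [0.5045, 0.0585, 0.003]
ee_rot: [[-0.93, -0.366, 0.002], [-0.366, 0.93, 0.001], [-0.002, 0.0, -1.0]]
wrist_force: [-1.3, 1.3, -1.2]
gripper_width: 0.273
gripper_force: 30.0
```

Request:
move_arm:
  series:
    - {"grip": 0.5, "xyz": [0, 0, 0], "angular": [0, 0, 0]}
    - {"grip": 0.5, "xyz": [0, 0, 0], "angular": [0, 0, 0]}
    - {"grip": 0.5, "xyz": [0, 0, 0], "angular": [0, 0, 0]}
    - {"grip": 0.5, "xyz": [0, 0, -10], "angular": [0, 0, 0]}
    - {"grip": 0.3, "xyz": [0, 0, -30], "angular": [0, 0, 0]}
    - {"grip": 0, "xyz": [0, 0, -40], "angular": [0, 0, 0]}
    - {"grip": 0, "xyz": [-30, -6, -40], "angular": [0, 0, 0]}
    - {"grip": 0, "xyz": [-44, -12, -40], "angular": [0, 0, 0]}
    - {"grip": 0, "xyz": [-44, -12, -40], "angular": [0, 0, 0]}
    - {"grip": 0, "xyz": [-44, -12, -40], "angular": [0, 0, 0]}

```text
time_s: 17.9
tcp_pos: [0.5485, 0.0629, 0.0426]
ee_rot: [[-0.931, -0.365, -0.001], [-0.365, 0.931, -0.0], [0.001, 0.0, -1.0]]
wrist_force: [-0.4, 1.1, -0.0]
gripper_width: 0.054
gripper_force: 0.0
```

Run:
```python
from h import *
import pickle
s=r.sense();print(s["tcp_pos"],s["wrist_force"],s["gripper_width"],s["time_s"])
c=cap("wrist");pickle.dump((c,s),open("c7.pkl","wb"))
wrench(c,.012)
h=cv2.cvtColor(c["img"],cv2.COLOR_RGB2HSV); m=cv2.inRange(h,(12,120,80),(28,255,255));k,l,st,ce=cv2.connectedComponentsWithStats(m)
for i in range(1,k):
    if st[i,4]>8: print(st[i],onz(c,[ce[i]],.033)[0].round(4))
print("worm px predicted",proj(c,[.593-.0445*.931+.012*.366,.092-.044*.366-.012*.931,.034]))
```

```text
[0.54845094 0.06288457 0.04256258] [-0.35928361  1.14736223 -0.02784178] 0.054354728375603026 17.9
red [254, 36, 35, 171, 5320] c [482.9  50.2] LxW 115.0 22.6
axis [0.4778 0.0481] dir [-0.9274 -0.374 ] yaw -158.04 ends [0.5362 0.0716] [0.4302 0.0289]
[250 219   9   6  44] [0.5489 0.0634 0.033 ]
[250 225   9   8  54] [0.5542 0.0656 0.033 ]
[273 227   7  48 233] [0.5652 0.0879 0.033 ]
[229 228   7  47 208] [0.5777 0.0569 0.033 ]
[250 233   9   5  36] [0.559  0.0677 0.033 ]
[  77  263  307   32 3005] [0.6031 0.0776 0.033 ]
worm px predicted [[252.05305171 230.74922926]]
```

Request:
move_arm:
  series:
    - {"grip": 0, "xyz": [0, 0, 10], "angular": [0, 0, 0]}
    - {"grip": 0, "xyz": [0, 0, 17], "angular": [0, 0, 0]}
    - {"grip": 0, "xyz": [0, 0, 20], "angular": [0, 0, 0]}
    - {"grip": 0, "xyz": [0, 0, 20], "angular": [0, 0, 0]}

```text
time_s: 18.35
tcp_pos: [0.5478, 0.0627, 0.0223]
ee_rot: [[-0.93, -0.366, -0.003], [-0.366, 0.93, -0.001], [0.003, -0.0, -1.0]]
wrist_force: [-3.2, -0.1, 1.7]
gripper_width: 0.004
gripper_force: 1.5
```

Request:
move_arm:
  series:
    - {"grip": 0, "xyz": [0, 0, 1.5], "angular": [0, 0, 0]}
    - {"grip": 0, "xyz": [0, 0, 2.5], "angular": [0, 0, 0]}
    - {"grip": 0, "xyz": [0, 0, 2.5], "angular": [0, 0, 0]}

```text
time_s: 18.65
tcp_pos: [0.5479, 0.0627, 0.0218]
ee_rot: [[-0.93, -0.367, -0.002], [-0.367, 0.93, -0.001], [0.002, -0.0, -1.0]]
wrist_force: [-6.6, 0.2, 15.0]
gripper_width: 0.001
gripper_force: 7.6
```

Request:
move_arm:
  series:
    - {"grip": 0, "xyz": [-4, 0, 0], "angular": [0, 0, 0]}
    - {"grip": 0, "xyz": [-8, 0, 0], "angular": [0, 0, 0]}
    - {"grip": 0, "xyz": [-12, 0, 0], "angular": [0, 0, 0]}
    - {"grip": 0, "xyz": [-16, 0, 0], "angular": [0, 0, 0]}

```text
time_s: 19.05
tcp_pos: [0.5635, 0.069, 0.0221]
ee_rot: [[-0.93, -0.367, -0.001], [-0.367, 0.93, -0.001], [0.001, -0.0, -1.0]]
wrist_force: [-6.0, 1.8, 14.9]
gripper_width: 0.007
gripper_force: 7.3
```

Run:
```python
from h import *
s=r.sense();print(s["tcp_pos"],s["wrist_force"],s["time_s"])
wrench(cap("wrist"),.012)
```

```text
[0.56351504 0.06900572 0.0221062 ] [-6.02996468  1.83936583 14.8616261 ] 19.05
red [254, 0, 41, 192, 6915] c [484.7  50.7] LxW 110.6 22.7
axis [0.4789 0.0485] dir [-0.9273 -0.3742] yaw -158.02 ends [0.5359 0.0714] [0.4334 0.0301]
```

Request:
move_arm:
  series:
    - {"grip": 0, "xyz": [0, 0, -7], "angular": [0, 0, 0]}
    - {"grip": 0, "xyz": [8, 0, -7], "angular": [0, 0, 0]}
    - {"grip": 0, "xyz": [17, 0, -6], "angular": [0, 0, 0]}
    - {"grip": 0, "xyz": [17, 0, -2], "angular": [0, 0, 0]}
    - {"grip": 0, "xyz": [17, 0, 0], "angular": [0, 0, 0]}
    - {"grip": 0, "xyz": [17, 0, 0], "angular": [0, 0, 0]}
    - {"grip": 0, "xyz": [13, 0, 0], "angular": [0, 0, 0]}
    - {"grip": 0, "xyz": [9, 0, 0], "angular": [0, 0, 0]}
    - {"grip": 0, "xyz": [5, 0, 0], "angular": [0, 0, 0]}
    - {"grip": 0, "xyz": [0, 0, 0], "angular": [0, 0, 0]}

```text
time_s: 20.1
tcp_pos: [0.5634, 0.0687, 0.0221]
ee_rot: [[-0.93, -0.367, -0.001], [-0.367, 0.93, -0.001], [0.001, -0.001, -1.0]]
wrist_force: [-5.9, 1.4, 16.6]
gripper_width: 0.006
gripper_force: 8.0
```

Request:
move_arm:
  series:
    - {"grip": 0, "xyz": [0, 0, -7], "angular": [0, 0, 0]}
    - {"grip": 0, "xyz": [8, 0, -7], "angular": [0, 0, 0]}
    - {"grip": 0, "xyz": [17, 0, -6], "angular": [0, 0, 0]}
    - {"grip": 0, "xyz": [17, 0, -2], "angular": [0, 0, 0]}
    - {"grip": 0, "xyz": [17, 0, 0], "angular": [0, 0, 0]}
    - {"grip": 0, "xyz": [17, 0, 0], "angular": [0, 0, 0]}
    - {"grip": 0, "xyz": [13, 0, 0], "angular": [0, 0, 0]}
    - {"grip": 0, "xyz": [9, 0, 0], "angular": [0, 0, 0]}
    - {"grip": 0, "xyz": [5, 0, 0], "angular": [0, 0, 0]}
    - {"grip": 0, "xyz": [0, 0, 0], "angular": [0, 0, 0]}

```text
time_s: 21.1
tcp_pos: [0.563, 0.0675, 0.0221]
ee_rot: [[-0.93, -0.367, -0.002], [-0.367, 0.93, -0.003], [0.003, -0.002, -1.0]]
wrist_force: [-6.0, -5.0, 15.9]
gripper_width: 0.01
gripper_force: 8.2
```

Run:
```python
from h import *
s=r.sense();print(s["tcp_pos"],s["wrist_force"],s["time_s"])
wrench(cap("wrist"),.012)
```

```text
[0.56303751 0.0675424  0.02205828] [-6.02813945 -5.00381842 15.90283125] 21.1
red [257, 0, 43, 182, 6714] c [480.3  49.7] LxW 104.1 22.7
red [259, 189, 30, 6, 145] c [535.4  71. ] LxW 19.3 3.4
axis [0.5353 0.0711] dir [-0.3498  0.9368] yaw 110.48 ends [0.5387 0.0619] [0.532  0.0797]
```

Request:
move_arm:
  series:
    - {"grip": 0, "xyz": [0, 0, -7], "angular": [0, 0, 0]}
    - {"grip": 0, "xyz": [8, 0, -7], "angular": [0, 0, 0]}
    - {"grip": 0, "xyz": [17, 0, -7], "angular": [0, 0, 0]}
    - {"grip": 0, "xyz": [17, 0, -7], "angular": [0, 0, 0]}

```text
time_s: 21.55
tcp_pos: [0.5458, 0.0619, 0.0263]
ee_rot: [[-0.931, -0.365, -0.003], [-0.365, 0.931, -0.001], [0.003, 0.0, -1.0]]
wrist_force: [0.2, -0.1, -0.7]
gripper_width: 0.004
gripper_force: 0.0
```

```bash
sed -i 's/if L\/W>3: best=P/if L\/W>3 and (best is None or len(P)>len(best)): best=P/' h.py
python3 - <<'E'
from h import *
import pickle
s=r.sense();print(s["tcp_pos"],s["wrist_force"],s["time_s"])
c=cap("wrist");m,d,lo,hi=wrench(c,.012)
x=-d; n=np.array([.5932,.0923]); rel=n-m; print("nut rel wrench axis: y",rel@[-x[1],x[0]], "yaw",np.degrees(np.arctan2(x[1],x[0])), "dist from end",(n-(m+hi*d))@x)
pickle.dump((c,s),open("c8.pkl","wb"))
E
```

```text
[0.5457936  0.06190678 0.02628869] [ 0.18714583 -0.12986808 -0.68679755] 21.55
red [255, 34, 41, 173, 6020] c [479.4  49.5] LxW 106.6 22.7
axis [0.4754 0.0481] dir [-0.9368 -0.35  ] yaw -159.51 ends [0.5291 0.0681] [0.4296 0.031 ]
nut rel wrench axis: y 0.0002019996595301539 yaw 20.487007764204602 dist from end 0.17468735505675997
```

Request:
move_arm:
  series:
    - {"grip": 0, "xyz": [0, 0, 5], "angular": [0, 0, 0]}
    - {"grip": 0, "xyz": [0, 0, 7], "angular": [0, 0, 0]}
    - {"grip": 0, "xyz": [0, 0, 7], "angular": [0, 0, 0]}
    - {"grip": 0, "xyz": [-4, 0, 7], "angular": [0, 0, 0]}
    - {"grip": 0, "xyz": [-7, 0, 7], "angular": [0, 0, 0]}

```text
time_s: 22.1
tcp_pos: [0.5531, 0.0645, 0.022]
ee_rot: [[-0.93, -0.367, -0.004], [-0.367, 0.93, -0.002], [0.005, -0.001, -1.0]]
wrist_force: [-9.5, -2.1, 19.6]
gripper_width: 0.005
gripper_force: 9.8
```

Request:
move_arm:
  series:
    - {"grip": 0, "xyz": [-4, 0, 0], "angular": [0, 0, 0]}
    - {"grip": 0, "xyz": [-8, 0, 0], "angular": [0, 0, 0]}
    - {"grip": 0, "xyz": [-10, 0, 0], "angular": [0, 0, 0]}

```text
time_s: 22.4
tcp_pos: [0.5591, 0.0666, 0.0219]
ee_rot: [[-0.93, -0.366, -0.011], [-0.366, 0.931, -0.005], [0.013, -0.001, -1.0]]
wrist_force: [-14.5, -2.4, 24.7]
gripper_width: 0.006
gripper_force: 12.5
```

Run:
```python
from h import *
s=r.sense();print(s["tcp_pos"],s["wrist_force"],s["time_s"])
c=cap("wrist");m,d,lo,hi=wrench(c,.012)
x=-d; n=np.array([.5932,.0923]); rel=n-m; print("nut rel wrench axis: y",rel@[-x[1],x[0]], "yaw",np.degrees(np.arctan2(x[1],x[0])), "dist from end",(n-(m+hi*d))@x)
```

```text
[0.55908515 0.06659446 0.0218698 ] [-14.47073539  -2.44857374  24.7409641 ] 22.4
red [256, 5, 42, 183, 6665] c [479.4  49.4] LxW 106.1 22.7
red [257, 195, 30, 6, 134] c [535.8  70.4] LxW 19.4 3.4
axis [0.4755 0.0479] dir [-0.9369 -0.3495] yaw -159.54 ends [0.5289 0.0679] [0.4299 0.0309]
nut rel wrench axis: y 0.0004305721802231949 yaw 20.45744878031653 dist from end 0.17441162890480624
```

Request:
move_arm:
  series:
    - {"grip": 0, "xyz": [0, 0, -10], "angular": [0, 0, 0]}
    - {"grip": 0.6, "xyz": [0, 0, -30], "angular": [0, 0, 0]}
    - {"grip": 0.6, "xyz": [28, 6, -30], "angular": [0, 0, 0.018]}
    - {"grip": 0.6, "xyz": [57, 12, -30], "angular": [0, 0, 0.018]}
    - {"grip": 0.6, "xyz": [57, 12, -30], "angular": [0, 0, 0.018]}
    - {"grip": 0.6, "xyz": [57, 12, -30], "angular": [0, 0, 0.018]}
    - {"grip": 0.6, "xyz": [57, 12, -30], "angular": [0, 0, 0.018]}
    - {"grip": 0.6, "xyz": [57, 12, -30], "angular": [0, 0, 0.018]}

```text
time_s: 23.25
tcp_pos: [0.5076, 0.0596, 0.05]
ee_rot: [[-0.937, -0.349, 0.001], [-0.349, 0.937, 0.0], [-0.001, -0.0, -1.0]]
wrist_force: [0.6, -0.3, -0.0]
gripper_width: 0.548
gripper_force: 0.0
```

Run:
```python
from h import *
import pickle
s=r.sense();print(s["tcp_pos"],s["wrist_force"],s["time_s"],s["gripper_width"],np.degrees(np.arctan2(*s["ee_rot"][1::-1,0])))
c=cap("wrist");pickle.dump((c,s),open("c9.pkl","wb"));m,d,lo,hi=wrench(c,.012)
x=-d; n=np.array([.5932,.0923]); rel=n-m; print("nut rel wrench axis: y",rel@[-x[1],x[0]], "yaw",np.degrees(np.arctan2(x[1],x[0])), "dist from end",(n-(m+hi*d))@x)
y=np.array([-x[1],x[0]]);g=n-.095*x;print("grip target",g, "tcp offset lateral of handle",(s["tcp_pos"][:2]-m)@y)
```

```text
[0.5075667  0.0595796  0.04998603] [ 0.5652687  -0.30299846 -0.04420959] 23.25 0.5477719037726486 -159.5566588867184
red [239, 101, 31, 137, 4009] c [477.6  48.8] LxW 103.9 22.5
axis [0.4745 0.0477] dir [-0.9367 -0.3503] yaw -159.5 ends [0.5263 0.067 ] [0.429  0.0306]
nut rel wrench axis: y 0.000237681619853286 yaw 20.502876560787207 dist from end 0.17543112151569365
grip target [0.50421781 0.05902583] tcp offset lateral of handle -0.0004165923252153668
```

Request:
move_arm:
  series:
    - {"grip": 0.6, "xyz": [3, 0, 20], "angular": [0, 0, 0]}
    - {"grip": 0.6, "xyz": [3, 0, 35], "angular": [0, 0, 0]}
    - {"grip": 0.6, "xyz": [3, 0, 44], "angular": [0, 0, 0]}
    - {"grip": 0.6, "xyz": [3, 0, 46.5], "angular": [0, 0, 0]}
    - {"grip": 0.1, "xyz": [3, 0, 46.5], "angular": [0, 0, 0]}
    - {"grip": 0.1, "xyz": [3, 0, 46.5], "angular": [0, 0, 0]}
    - {"grip": 0.1, "xyz": [3, 0, 46.5], "angular": [0, 0, 0]}
    - {"grip": 0.1, "xyz": [3, 0, 46.5], "angular": [0, 0, 0]}
    - {"grip": 0.1, "xyz": [3, 0, 46.5], "angular": [0, 0, 0]}
    - {"grip": 0.1, "xyz": [3, 0, 46.5], "angular": [0, 0, 0]}

```text
time_s: 24.3
tcp_pos: [0.504, 0.0583, 0.0041]
ee_rot: [[-0.937, -0.349, 0.001], [-0.349, 0.937, 0.0], [-0.001, -0.0, -1.0]]
wrist_force: [-0.2, -0.1, 2.2]
gripper_width: 0.266
gripper_force: 30.0
```

Request:
move_arm:
  series:
    - {"grip": 0.1, "xyz": [-0.1, 5.7, 0], "angular": [0, 0, 0.06]}
    - {"grip": 0.1, "xyz": [-0.6, 11.4, 0], "angular": [0, 0, 0.12]}
    - {"grip": 0.1, "xyz": [-1.4, 17.1, 0], "angular": [0, 0, 0.18]}
    - {"grip": 0.1, "xyz": [-2.6, 22.7, 0], "angular": [0, 0, 0.24]}
    - {"grip": 0.1, "xyz": [-4.1, 28.2, 0], "angular": [0, 0, 0.3]}
    - {"grip": 0.1, "xyz": [-4.1, 28.2, 0], "angular": [0, 0, 0.3]}

```text
time_s: 24.9
tcp_pos: [0.4981, 0.0864, 0.0041]
ee_rot: [[-0.998, -0.058, 0.001], [-0.058, 0.998, 0.0], [-0.001, 0.0, -1.0]]
wrist_force: [-1.0, -0.2, 3.1]
gripper_width: 0.272
gripper_force: 30.0
```

Run:
```python
from h import *
s=r.sense();print(s["tcp_pos"],s["wrist_force"],s["moment"],s["time_s"],np.degrees(np.arctan2(*s["ee_rot"][1::-1,0])),s["joints"].round(1))
c=cap("wrist");m,d,lo,hi=wrench(c,.012)
x=-d; n=np.array([.5932,.0923]); rel=n-m; print("nut rel wrench axis: y",rel@[-x[1],x[0]], "yaw",np.degrees(np.arctan2(x[1],x[0])), "dist from end",(n-(m+hi*d))@x)
```

```text
[0.49808777 0.08635233 0.00410206] [-1.0316182  -0.18357618  3.06002919] [ 0.00702586  0.06713535 -0.01209626] 24.9 -176.69281913457726 [  28.3   25.3  -30.4    0.   -34.3 -115. ]
red [234, 101, 41, 137, 5297] c [458.1  84.5] LxW 80.2 23.6
red [236, 262, 37, 15, 450] c [520.3  88.1] LxW 23.1 10.0
axis [0.4561 0.0844] dir [-0.9984 -0.0567] yaw -176.75 ends [0.4981 0.0868] [0.4181 0.0823]
nut rel wrench axis: y 8.160542290936454e-05 yaw 3.250198585652001 dist from end 0.1753922446266728
```

Request:
move_arm:
  series:
    - {"grip": 0.1, "xyz": [-0.1, 5.7, 0], "angular": [0, 0, 0.06]}
    - {"grip": 0.1, "xyz": [-0.6, 11.4, 0], "angular": [0, 0, 0.12]}
    - {"grip": 0.1, "xyz": [-1.4, 17.1, 0], "angular": [0, 0, 0.18]}
    - {"grip": 0.1, "xyz": [-2.6, 22.7, 0], "angular": [0, 0, 0.24]}
    - {"grip": 0.1, "xyz": [-4.1, 28.2, 0], "angular": [0, 0, 0.3]}
    - {"grip": 0.1, "xyz": [-5.9, 33.6, 0], "angular": [0, 0, 0.36]}
    - {"grip": 0.1, "xyz": [-8.0, 39.0, 0], "angular": [0, 0, 0.42]}
    - {"grip": 0.1, "xyz": [-10.5, 44.1, 0], "angular": [0, 0, 0.48]}
    - {"grip": 0.1, "xyz": [-13.2, 49.2, 0], "angular": [0, 0, 0.54]}

```text
time_s: 25.85
tcp_pos: [0.5082, 0.1351, 0.0041]
ee_rot: [[-0.886, 0.464, -0.0], [0.464, 0.886, -0.001], [-0.0, -0.001, -1.0]]
wrist_force: [0.6, -4.5, 3.2]
gripper_width: 0.272
gripper_force: 30.1
```

Run:
```python
from h import *
s=r.sense();print(s["tcp_pos"],s["wrist_force"],s["moment"],s["time_s"],np.degrees(np.arctan2(*s["ee_rot"][1::-1,0])),s["joints"].round(1))
T=s["ee_rot"];print("C in tool",T.T@(np.array([.5932,.0923,s["tcp_pos"][2]])-s["tcp_pos"]))
```

```text
[0.50819977 0.13508389 0.00411148] [ 0.63145973 -4.51913719  3.18208833] [-1.36698467 -0.26582968  0.40927966] 25.85 152.35562804974907 [ 3.260e+01  2.670e+01 -2.740e+01  1.000e-01 -3.590e+01 -1.503e+02]
C in tool [-9.51479420e-02  1.53877167e-03  3.42152031e-05]
```

Request:
move_arm:
  series:
    - {"grip": 0.1, "xyz": [-0.1, 5.7, 0], "angular": [0, 0, 0.06]}
    - {"grip": 0.1, "xyz": [-0.6, 11.4, 0], "angular": [0, 0, 0.12]}
    - {"grip": 0.1, "xyz": [-1.4, 17.1, 0], "angular": [0, 0, 0.18]}
    - {"grip": 0.1, "xyz": [-2.3, 21.3, 0], "angular": [0, 0, 0.225]}
    - {"grip": 0.1, "xyz": [-2.3, 21.3, 0], "angular": [0, 0, 0.225]}
    - {"grip": 0.1, "xyz": [-2.3, 21.3, 0], "angular": [0, 0, 0.225]}

```text
time_s: 26.45
tcp_pos: [0.5203, 0.1533, 0.0041]
ee_rot: [[-0.761, 0.649, 0.0], [0.649, 0.761, -0.0], [-0.001, -0.0, -1.0]]
wrist_force: [0.1, -3.4, 4.5]
gripper_width: 0.272
gripper_force: 30.0
```

Request:
move_arm:
  series:
    - {"grip": 0.5, "xyz": [0, 0, 0], "angular": [0, 0, 0]}
    - {"grip": 0.5, "xyz": [0, 0, 0], "angular": [0, 0, 0]}
    - {"grip": 0.5, "xyz": [0, 0, 0], "angular": [0, 0, 0]}
    - {"grip": 0.5, "xyz": [0, 0, 0], "angular": [0, 0, 0]}
    - {"grip": 0.5, "xyz": [0, 0, -20], "angular": [0, 0, 0]}
    - {"grip": 0.5, "xyz": [0, 0, -50], "angular": [0, 0, 0]}
    - {"grip": 0.5, "xyz": [0, 0, -80], "angular": [0, 0, 0]}
    - {"grip": 0.5, "xyz": [0, 0, -100], "angular": [0, 0, 0]}
    - {"grip": 0.5, "xyz": [0, 0, -100], "angular": [0, 0, 0]}

```text
time_s: 27.35
tcp_pos: [0.522, 0.1549, 0.1068]
ee_rot: [[-0.76, 0.65, 0.006], [0.65, 0.76, 0.003], [-0.002, 0.007, -1.0]]
wrist_force: [-0.7, -0.5, -0.0]
gripper_width: 0.497
gripper_force: 0.0
```

Run:
```python
from h import *
s=r.sense();print(s["tcp_pos"],s["wrist_force"],s["time_s"],np.degrees(np.arctan2(*s["ee_rot"][1::-1,0])),s["joints"].round(1))
c=cap("wrist");m,d,lo,hi=wrench(c,.012)
x=-d; n=np.array([.5932,.0923]); rel=n-m; print("nut rel wrench axis: y",rel@[-x[1],x[0]], "yaw",np.degrees(np.arctan2(x[1],x[0])), "dist from end",(n-(m+hi*d))@x)
```

```text
[0.52196822 0.15489846 0.10677272] [-0.66202316 -0.5257193  -0.04694599] 27.35 139.45831363845653 [  33.6   19.8  -19.4    0.   -50.5 -164.2]
red [238, 111, 25, 113, 2527] c [501.  169.7] LxW 109.2 22.2
axis [0.4977 0.1728] dir [-0.7649  0.6441] yaw 139.9 ends [0.5413 0.1361] [0.4594 0.2051]
nut rel wrench axis: y -5.6980669598873615e-05 yaw -40.09813134274773 dist from end 0.17498743328256824
```

Request:
move_arm:
  series:
    - {"grip": 0.5, "xyz": [-40, 0, -30], "angular": [0, 0, 0]}
    - {"grip": 0.5, "xyz": [-85, 0, -30], "angular": [0, 0, 0]}
    - {"grip": 0.5, "xyz": [-125, 0, -30], "angular": [0, 0, 0]}
    - {"grip": 0.5, "xyz": [-125, 0, -30], "angular": [0, 0, 0]}
    - {"grip": 0.5, "xyz": [-125, 0, -30], "angular": [0, 0, 0]}

```text
time_s: 27.9
tcp_pos: [0.6142, 0.0715, 0.1313]
ee_rot: [[-0.758, 0.652, -0.004], [0.652, 0.758, -0.001], [0.002, -0.003, -1.0]]
wrist_force: [0.0, 1.3, -0.6]
gripper_width: 0.5
gripper_force: 0.0
```

Run:
```python
from h import *
import pickle
s=r.sense();print(s["tcp_pos"],s["wrist_force"],s["time_s"])
c=cap("wrist");pickle.dump((c,s),open("c10.pkl","wb"));m,d,lo,hi=wrench(c,.012)
n=proj(c,[.5932,.0923,.032])[0];print(n)
for v in(150,180,200): nut(c,n,v)
u,v=n.astype(int);save(c,"pics/w7.png",(max(u-100,0),max(v-110,0),u+100,v+40),4)
```

```text
[0.61415829 0.07150922 0.1313283 ] [ 0.00825735  1.26665126 -0.60144135] 27.9
red [243, 0, 24, 94, 2171] c [509.  162.7] LxW 80.6 21.8
axis [0.5077 0.1642] dir [-0.7688  0.6395] yaw 140.25 ends [0.5401 0.1372] [0.4783 0.1887]
[255.89646695 163.98228339]
nut area 867 ctr [593.5  92.6] min 50.75 36.5 max 22.5 40.8 flat normal 52.2
nut area 815 ctr [593.4  92.6] min 50.75 36.0 max 23.25 40.0 flat normal 51.6
nut area 757 ctr [593.2  92.5] min 50.5 35.1 max 21.0 39.3 flat normal 50.3
```

View pics/w7.png

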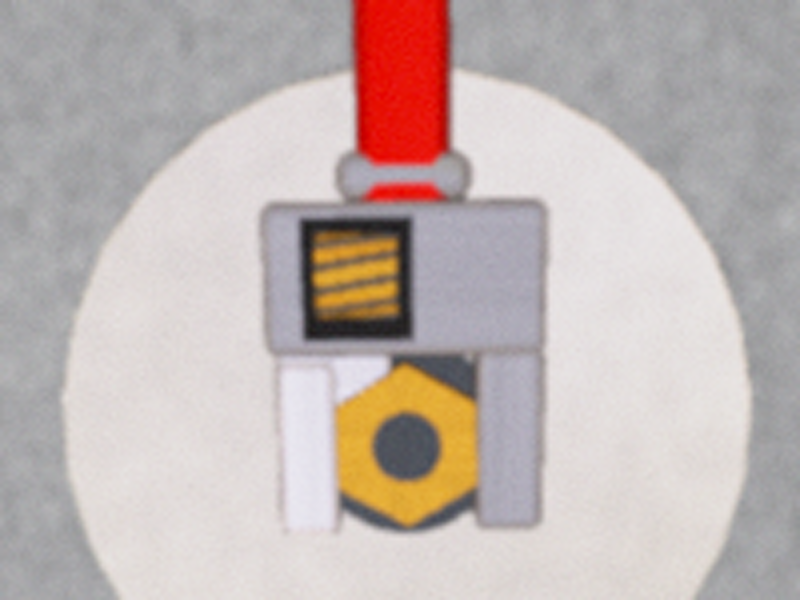

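The last picture shows the wrench flat on the plate with both jaw faces against the nut (crop about 335–480, 360–525). The nut's angle is back to its starting value modulo 60°, which fits one flat turned.

```bash
python3 -c "
from station import r
print(r.finish_job())"
```

```text
the job is handed in; nothing more can be done
None
```

I handed the job in at about 28 s: the wrench lies flat on the foot plate with its jaws closed snug on the nut, and swinging it clockwise by 60.6° (measured on the handle) turned the nut one flat.

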